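# Open both lid leaves of the brass-cutlery stock chest

## Task

Open the stock chest right up so that today's cutlery can be tipped in. Swing the sprung latch lever on the lid round to its stop so that the latched leaf pops up, and let the lever spring back; open that leaf first, all the way back to its stop, while the other leaf stays shut, and then open the overlapped leaf all the way back to its stop too. Leave both leaves open, and leave the jug and the mug beside the chest where they are.

Things in the scene. Friction and masses are not known exactly. Their poses are not given: they have to be found in the camera images.
- chest: Fixed green steel chest, 260 (its x) by 360 (its y) by 120 mm high; origin at the centre of its underside; its -x side, where the latch is, faces away from the robot (yaw about pi). Lid: two leaves 10 mm thick, 260 by 179 mm, on the rim, hinged at its two y ends, meeting midway. A dark strip on the latched leaf laps 22 mm over the other leaf (top 136 mm high). Cutlery inside to 75 mm height.
- leaf_latched (a joint): Latched leaf: the chest's +y half, with the lever and the lap strip, hinged along x at the +y end. Angle: 0 shut, about 0.12 popped up when the latch lets go, 1.57 upright, 1.8 at its stop leaning outwards. Spring-balanced hinge: it stays where it is left and takes 2 to 4 N at the handle. Open, its edge stands 320 mm above the bench.
- latched_handle (a point): Middle of the grip of the latched leaf's handle: a round steel bar 12 mm thick, 90 mm long along the chest's x, its centre line 35 mm above the leaf's top face, 135 mm from the hinge line along the leaf and 45 mm from the joint of the leaves. Site axes turn with the leaf; shut, they are the chest's.
- latched_hinge (a point): Point on the latched leaf's hinge line: middle of the chest's +y end, 180 mm from its centre, 120 mm high (the leaf's lower face). The handle goes up and round this line towards +y: with the leaf at angle a it is, in the chest's axes, at x +70, y -135 cos a + 45 sin a, z 135 sin a + 45 cos a (mm) from here.
- latch_lever (a joint): Sprung latch lever lying flat on the latched leaf, turning about an upright pin: 0 at rest, latched, pointing to the chest's +y; grows clockwise seen from above, towards +x, to a hard stop at 1.4. The latch lets go at about 1.15 and the leaf pops up some 20 mm at its free edge; then it cannot catch again. 1 to 5 N at the knob; let go, it springs back to 0 in about 1 s.
- lever_knob (a point): Centre of the upright round knob at the end of the latch lever: 20 mm in diameter, its top 18 mm above this point (178 mm over the bench while shut), the flat lever arm 19 mm below it; 85 mm from the lever's pin.
- lever_pivot (a point): Axis of the latch lever's pin, on top of the latched leaf: 85 mm to -x and 60 mm to +y of the chest's centre, 142 mm high while shut.
- leaf_lapped (a joint): Angle of the overlapped leaf (the chest's -y half, without a latch), hinged along the chest's x axis on the -y end: 0 shut, 1.57 upright, 1.8 at its stop leaning outwards. The lap strip holds it shut until the latched leaf is opened. Spring-balanced hinge like the other: it stays where it is left; 2 to 4 N at the handle.
- lapped_handle (a point): Middle of the grip of the overlapped leaf's handle: the same round steel bar (12 mm thick, 90 mm long along the chest's x, centre line 35 mm above the leaf's top face), 125 mm from the hinge line along the leaf, 55 mm from the joint of the leaves.
- lapped_hinge (a point): Point on the overlapped leaf's hinge line: middle of the chest's -y end, 180 mm from its centre, 120 mm high. The handle goes up and round this line towards -y: with the leaf at angle a it is, in the chest's axes, at x +70, y 125 cos a - 45 sin a, z 125 sin a + 45 cos a (mm) from here.
- jug_center (a point): Bystander: brass jug with a handle, 76 mm across and 150 mm high, standing on the bench near one end of the chest; this point is its centre, half-way up.
- mug_center (a point): Bystander: white enamel mug with a handle, 76 mm across and 80 mm high, standing on the bench near the other end of the chest; this point is its centre, half-way up.

How it is judged:
By the outcome, as a careful person would: the job done as asked, in the order asked, and still so for the second after the job is handed in, with the robot touching nothing.
It also fails if it takes over 72 s, if anything falls off the work surface, if the arm or the gripper's body presses on something with over 40 N, if the wrist force passes 120 N, or if a joint passes its speed limit or range.

## Robot

A 7-joint arm with a two-finger parallel gripper is mounted at the origin on the work surface. World frame = base frame: x ahead of the robot, y to its left, z up, the work surface at z = 0. Lengths are in m, angles in rad, forces in N, time in s.
With the tool pointing down it reaches from about 0.425 to 0.875 m from the base axis. Payload 8.4 kg.
Tool frame: the origin (TCP) lies midway between the tips of the shut fingers; the grasp point (between the pads) lies 19 mm behind it; x points along the fingers, y is the direction in which the jaws open and shut, and the axes are right-handed (so a half turn about x gives the same grasp; the last joint's range is limited). The gripper opens to 87 mm and grips with 3 to 60 N. Pads are 19 mm wide; open, the fingers measure 117 mm over their backs; the gripper's body (75 mm by 190 mm) begins 51 mm behind the grasp point.
Start: joints at [1.094, 0.333, 0.04, 1.465, -0.013, 1.343, -0.059], TCP at [0.24, -0.604, 0.223] pointing down, gripper open.
Joint ranges: [-2.58, 2.58], [-0.38, 2.09], [-1.3, 1.39], [0.25, 2.4], [-1.5, 4.64], [0.08, 2.09], [-2.65, 2.65]. Speed limits (rad/s): [2.22, 2.22, 2.79, 2.79, 3.14, 3.14, 3.14].

## Interface

Orientations are given as [roll, pitch, yaw] about the fixed x, y, z axes, in that order (R = Rz(yaw) Ry(pitch) Rx(roll)).
In Python, from station import bot, hand, inverse_kinematics, imaging, job, sensors gives the robot as it stands. Calls block until the motion is done:
- bot.goto(position, orientation): joint-space move of the TCP to a pose.
- bot.move_l(position, max_speed=0.15, frame=None): straight line of the TCP; frame=None keeps the orientation; max_speed is the mean speed in m/s.
- bot.move_j(angles): joint-space move.
- hand.gripper_to(opening, grip_force=None): finger opening in m; grip_force is the grip in N (None keeps the last); returns when the fingers have stopped.
- bot.wait(seconds).
- inverse_kinematics(position, orientation): joint angles nearest the present ones, or None.
- imaging.read_camera(name): name is "side" or "top"; returns a dict with "frame" (400x640x3 uint8, red, green, blue), "depth" (400x640 float32, m along the optical axis (not along the pixel's ray), 0 where there is no reading), "K" (3x3 intrinsics, pixels), "xyz" and "orientation" of the camera in the world. Camera axes: x right, y down, z forward; pixel columns grow to the right and rows downward; lengths in m; the calibration is good to about 2 mm. A picture is of the moment at which its call begins.
A pose or a line that the arm cannot do raises bot.IKError and nothing moves.
- job.hand_in(): hands the job in, once; it reports no verdict.
Readings, each from a call of its own:
- sensors.current_time_s(): time.
- sensors.current_joint_pos(): joint angles.
- sensors.current_qvel(): joint speeds.
- sensors.current_joint_efforts(): joint torques, N m.
- sensors.current_position(): TCP position.
- sensors.current_orientation(): TCP orientation.
- sensors.current_force(): force on the tool from outside, world axes, zero at the start.
- sensors.current_torque(): the same for the moment, N m.
- sensors.current_gripper_width(): finger opening in m.
Only numpy, scipy, OpenCV 4.12 (cv2) and the standard library are available. Lean on these libraries where they do the work, as an engineer would, in place of code of your own. Each camera call takes 0.05 s, during which the arm holds its last target.

## Working session

There is one attempt and no reset: what is moved stays moved. The work goes in short steps, each a Python script; the robot and the scene stay as the last script left them, time stands still between calls to the robot, and variables do not carry over. Pictures are saved under pics/ and viewed, and the job is handed in when it is done.

```bash
ls -la; mkdir -p pics; cat > h.py <<'E'
import numpy as np, cv2
from station import bot, hand, inverse_kinematics, imaging, job, sensors
from scipy.spatial.transform import Rotation as R
def snap(cam,name):
    d=imaging.read_camera(cam)
    cv2.imwrite(f'pics/{name}.png',cv2.cvtColor(d['frame'],cv2.COLOR_RGB2BGR))
    np.savez(f'pics/{name}.npz',**{k:np.asarray(v) for k,v in d.items()})
    return d
E
python3 - <<'E'
from h import *
for c in('top','side'):
    d=snap(c,c+'0'); print(c,d['K'].tolist(),d['xyz'],d['orientation'])
print(sensors.current_time_s(),sensors.current_position(),sensors.current_orientation(),sensors.current_joint_pos(),sensors.current_gripper_width())
E
```

```text
total 12
drwxr-xr-x  3 agent agent 4096 Dec  6 11:45 .
drwxr-xr-x 23 root  root  4096 Dec  6 11:45 ..
drwxr-xr-x  2 agent agent 4096 Dec  6 11:45 pics
top [[429.12539541074415, 0.0, 317.9364009096682], [0.0, 429.12539541074415, 194.2264774878635], [0.0, 0.0, 1.0]] [0.28201239 0.00764046 1.45313999] [-2.94247341 -0.01214435 -1.56452856]
side [[369.07885277485246, 0.0, 316.95409329331403], [0.0, 369.07885277485246, 193.92908361818564], [0.0, 0.0, 1.0]] [0.23633966 0.73090024 0.8136348 ] [-2.28750407 -0.0199446  -2.68540036]
0.1 [ 0.23957347 -0.60379002  0.22173977] [-1.4959559   1.56933164  2.02339312] [ 1.09380792  0.33386103  0.03989027  1.4661731  -0.01339436  1.34328922
 -0.05850181] 0.08742100109784762
```

View pics/top0.png

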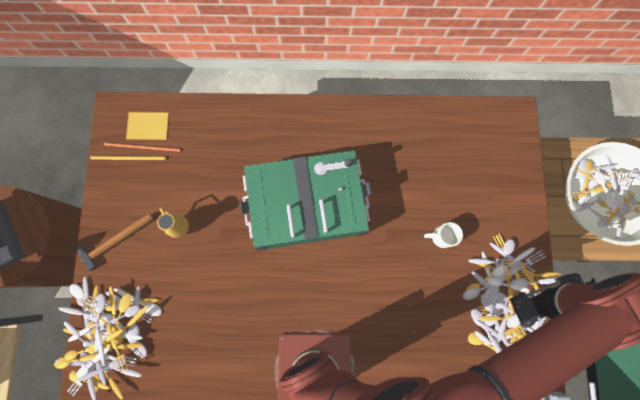

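View pics/side0.png

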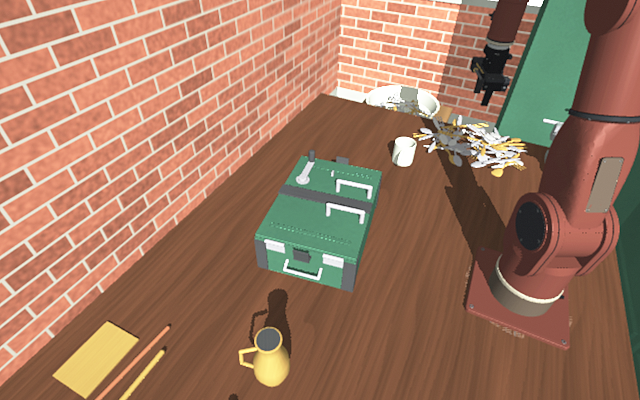

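The top view shows the green chest at about (305,200), with its latched half on the right. The lever runs from (320,168) to (350,163) and the handle bars are at (293,220) and (323,215). The jug is at (172,224) and the mug at (448,235). Next I'll measure these.

```bash
cat >> h.py <<'E'
def cloud(d):
    K=d['K'];Z=d['depth'].astype(float);v,u=np.mgrid[0:400,0:640]
    P=np.stack([(u-K[0,2])/K[0,0]*Z,(v-K[1,2])/K[1,1]*Z,Z],-1)
    W=P@R.from_euler('xyz',d['orientation']).as_matrix().T+d['xyz']
    W[Z<=0]=np.nan
    return W
def pix2plane(d,uv,z):
    K=d['K'];uv=np.atleast_2d(uv).astype(float)
    r=np.c_[(uv[:,0]-K[0,2])/K[0,0],(uv[:,1]-K[1,2])/K[1,1],np.ones(len(uv))]@R.from_euler('xyz',d['orientation']).as_matrix().T
    return d['xyz']+r*((z-d['xyz'][2])/r[:,2])[:,None]
def load(n): return dict(np.load(f'pics/{n}.npz'))
E
python3 - <<'E'
from h import *
for n in('top0','side0'):
    d=load(n);W=cloud(d);f=d['frame'].astype(int)
    g=(f[...,1]>f[...,0]+25)&(W[...,2]>.118)&(W[...,2]<.14)&(W[...,0]>.35)&(W[...,0]<.9)&(abs(W[...,1])<.4)
    p=W[g];print(n,g.sum(),'z',np.percentile(p[:,2],[5,50,95]))
    rect=cv2.minAreaRect(p[:,:2].astype(np.float32)); print(rect,cv2.boxPoints(rect).tolist())
    br=(f.min(-1)>150)&(W[...,2]>.15)&(W[...,2]<.2)&(W[...,0]>.35)&(W[...,0]<.9)&(abs(W[...,1])<.3)
    nn,l,s,c=cv2.connectedComponentsWithStats(br.astype(np.uint8))
    for i in range(1,nn):
        if s[i,4]>15:
            q=W[l==i]; print(' bright',s[i],np.nanmean(q,0).round(4),cv2.minAreaRect(q[:,:2].astype(np.float32)))
    # upright/table
    t=W[(W[...,2]<.02)&(W[...,2]>-.02)&(abs(W[...,0]-.5)<.2)&(abs(W[...,1])<.5)];print(' table z',np.median(t[:,2]))
    im=cv2.cvtColor(d['frame'],cv2.COLOR_RGB2BGR)
    cr=im[140:260,230:385] if n=='top0' else im[140:295,250:400]
    cv2.imwrite(f'pics/{n}c.png',cv2.resize(cr,None,fx=3.8,fy=3.8,interpolation=cv2.INTER_CUBIC))
E
```

```text
top0 7477 z [0.1259264  0.13062768 0.13537897]
((0.5386310815811157, 0.03315487504005432), (0.2608453333377838, 0.36012089252471924), 9.050762176513672) [[0.3815070390701294, 0.19045673310756683], [0.43815743923187256, -0.16518042981624603], [0.695755124092102, -0.12414698302745819], [0.6391047239303589, 0.23149017989635468]]
 bright [319 199   8  34 126] [ 0.4754 -0.0212  0.1715] ((0.47629836201667786, -0.021519450470805168), (0.10126703977584839, 0.011672738939523697), 8.584891319274902)
 bright [286 204   8  34 120] [0.46   0.0778 0.1701] ((0.46040990948677063, 0.0779646635055542), (0.10133849829435349, 0.011031893081963062), 9.063570022583008)
 table z 0.00019696551450087973
side0 6884 z [0.13007083 0.13338595 0.13611506]
((0.5393139719963074, 0.04428526759147644), (0.2574773132801056, 0.38527712225914), 8.95831298828125) [[0.382148802280426, 0.21452736854553223], [0.4421425461769104, -0.16605010628700256], [0.6964791417121887, -0.12595683336257935], [0.6364853978157043, 0.25462064146995544]]
 bright [336 179  36  15 186] [ 0.4789 -0.0198  0.17  ] ((0.47888460755348206, -0.020526550710201263), (0.0998711958527565, 0.013662927784025669), 9.174071311950684)
 bright [326 203  39  16 204] [0.4623 0.0795 0.1689] ((0.463538259267807, 0.07891850173473358), (0.10015808045864105, 0.012492023408412933), 9.97898006439209)
 table z 0.002859668887086775
```

View pics/top0c.png

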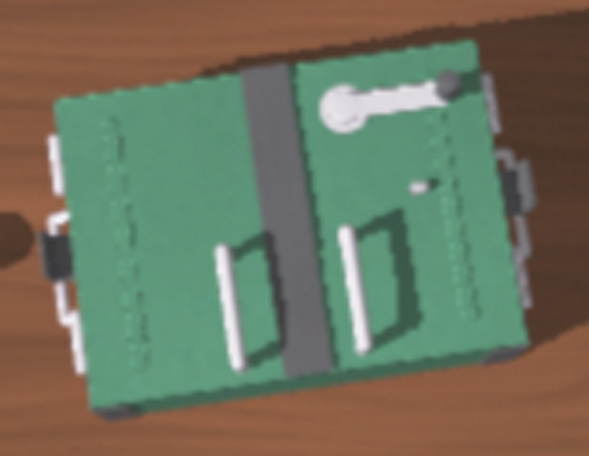

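View pics/side0c.png

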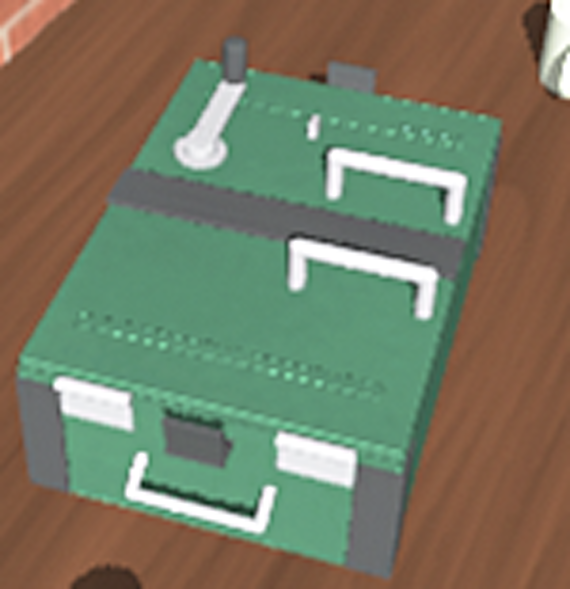

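The crops confirm the layout, and the fitted rectangle (260.8 × 360.1 mm, top at 0.131) matches the given size. The model handle points agree with the measured bars to about 1 mm. Now I'll measure the knob, the small peg, the jug and the mug, and check arm reach.

```bash
cat >> h.py <<'E'
YAW=np.deg2rad(180+9.05); C0=np.array([.539,.0338,0])
Rc=R.from_euler('z',YAW).as_matrix()
def c2w(p): return C0+Rc@np.asarray(p,float)
def w2c(p): return (np.asarray(p)-C0)@Rc
def hl(a,gx=.07): return c2w([gx,.180-.135*np.cos(a)+.045*np.sin(a),.120+.135*np.sin(a)+.045*np.cos(a)])
def hp(a,gx=.07): return c2w([gx,-.180+.125*np.cos(a)-.045*np.sin(a),.120+.125*np.sin(a)+.045*np.cos(a)])
def knob(a): return c2w([-.085+.085*np.sin(a),.060+.085*np.cos(a),.160])
E
python3 - <<'E'
from h import *
for n in('top0','side0'):
    d=load(n);W=cloud(d);f=d['frame'].astype(int);Wc=w2c(W)
    x,y,z=Wc[...,0],Wc[...,1],Wc[...,2]
    m=(z>.140)&(abs(x)<.128)&(abs(y)<.178)
    nn,l,s,c=cv2.connectedComponentsWithStats(m.astype(np.uint8))
    for i in range(1,nn):
        if s[i,4]>2: q=Wc[l==i]; print(n,'hi',s[i],q.mean(0).round(4),q.min(0).round(3),q.max(0).round(3))
    k=(z>.165)&(x<-.02)&(abs(x)<.128)&(abs(y)<.178); print(' knob top',k.sum(),Wc[k].mean(0).round(4))
    w=(z>.02)&(z<.2)&(abs(x)<.3)&(abs(y)>.2)&(abs(y)<.5)
    nn,l,s,c=cv2.connectedComponentsWithStats(w.astype(np.uint8))
    for i in range(1,nn):
        if s[i,4]>60: q=W[l==i]; print(' obj',s[i],q.mean(0).round(3),q.min(0).round(3),q.max(0).round(3), 'top',np.median(q[q[:,2]>q[:,2].max()-.012],0).round(3),'chest',w2c(q.mean(0)).round(3))
print(knob(0),hl(0),hp(0),hl(1.8),hp(1.8))
E
```

```text
top0 hi [302 157   3   4   6] [-0.123   0.0129  0.1417] [-0.128  0.008  0.14 ] [-0.118  0.016  0.145]
top0 hi [293 158   3   4   6] [-0.1228 -0.0164  0.1421] [-0.128 -0.021  0.14 ] [-0.12  -0.013  0.143]
top0 hi [316 158  35  15 183] [-0.0833  0.1038  0.1509] [-0.096  0.047  0.14 ] [-0.071  0.154  0.184]
top0 hi [295 161   4   2   4] [-0.1157 -0.01    0.1422] [-0.117 -0.015  0.14 ] [-0.114 -0.005  0.145]
top0 hi [297 161   7   7  13] [-0.1057  0.0005  0.1409] [-0.116 -0.01   0.14 ] [-0.095  0.008  0.142]
top0 hi [305 167   2   2   3] [-0.0924  0.0159  0.1427] [-0.094  0.014  0.141] [-0.09   0.017  0.146]
top0 hi [295 168   5   4   8] [-0.0898 -0.0117  0.1412] [-0.095 -0.018  0.14 ] [-0.085 -0.006  0.143]
top0 hi [300 171   2   3   3] [-0.08   -0.0029  0.1422] [-0.083 -0.004  0.141] [-0.077 -0.     0.144]
top0 hi [303 173   5   3   6] [-0.0732  0.0115  0.1413] [-0.076  0.005  0.14 ] [-0.068  0.017  0.144]
top0 hi [298 175   6   7  13] [-0.0605 -0.0063  0.1417] [-0.071 -0.013  0.14 ] [-0.051  0.003  0.144]
top0 hi [298 182   3   5   7] [-0.0433 -0.0111  0.1411] [-0.049 -0.015  0.14 ] [
[... 3333 characters left out ...]
2 ] [ 0.474 -0.357  0.087] top [ 0.436 -0.428  0.081] chest [0.175 0.433 0.06 ]
 obj [336 156  13   8  65] [ 0.575 -0.166  0.13 ] [ 0.554 -0.171  0.117] [ 0.593 -0.161  0.141] top [ 0.575 -0.167  0.135] chest [-0.004  0.203  0.13 ]
 obj [282 268  37  12  95] [0.509 0.234 0.055] [0.464 0.226 0.05 ] [0.558 0.243 0.059] top [0.51  0.234 0.055] chest [-0.002 -0.203  0.055]
 obj [ 238  326   52   60 1855] [0.455 0.47  0.107] [0.422 0.428 0.021] [0.511 0.495 0.156] top [0.458 0.459 0.153] chest [ 0.015 -0.444  0.107]
[ 0.64574984 -0.09602477  0.16      ] [ 0.47694973 -0.02165056  0.165     ] [0.4612201  0.07710459 0.165     ] [ 0.50990259 -0.22853807  0.24124534] [0.43019758 0.27187285 0.23150686]
```

```bash
cat >> h.py <<'E'
def ori(approach,jaw):
    x=np.asarray(approach,float);x=x/np.linalg.norm(x);y=np.asarray(jaw,float);y=y-x*(x@y);y/=np.linalg.norm(y)
    return R.from_matrix(np.c_[x,y,np.cross(x,y)]).as_euler('xyz'),x
def tool(g,t,s=1,depth=.019,yawoff=0.):
    """g grasp point world, t tilt about chest x (body leans to chest +y for t>0), returns TCP pos, rpy"""
    a=Rc@np.array([0,-np.sin(t),-np.cos(t)]); j=Rc@np.array([0,np.cos(t),-np.sin(t)])*s
    if yawoff: q=R.from_euler('z',yawoff).as_matrix(); a=q@a; j=q@j
    o,x=ori(a,j); return np.asarray(g)+x*depth,o
E
python3 - <<'E'
from h import *
np.set_printoptions(precision=2,suppress=True)
for s in(1,-1):
    print('sign',s)
    for a,ts in((0.12,(-.6,-.3,0,.3)),(.8,(-.3,0,.3,.6)),(1.3,(0,.4,.8,1.1)),(1.85,(0,.4,.6,.8,1.1,1.4))):
        for t in ts:
            q=inverse_kinematics(*tool(hl(a),t,s)); print('L',a,t,None if q is None else np.array(q))
    for a,ts in((0.,(.3,0,-.3)),(.8,(.3,0,-.3,-.6)),(1.3,(0,-.4,-.8,-1.1)),(1.85,(0,-.4,-.6,-.8,-1.1,-1.4))):
        for t in ts:
            q=inverse_kinematics(*tool(hp(a),t,s)); print('P',a,t,None if q is None else np.array(q))
    for yo in(0,.7,1.4,-.7):
      for a in(0,1.4):
        q=inverse_kinematics(*tool(knob(a),0,s,0,yo)); print('K',a,yo,None if q is None else np.array(q))
E
```

```text
sign 1
L 0.12 -0.6 [ 0.7   0.33 -1.29  1.98  0.85  1.48 -2.3 ]
L 0.12 -0.3 [ 0.63  0.09 -0.91  1.95  0.39  1.2  -1.85]
L 0.12 0 [ 0.51  0.06 -0.56  1.92  0.04  1.16 -1.47]
L 0.12 0.3 [ 0.48  0.13 -0.33  1.88 -0.26  1.24 -1.17]
L 0.8 -0.3 [ 0.63  0.01 -0.73  1.86  0.32  1.27 -1.62]
L 0.8 0 [ 0.51  0.04 -0.42  1.8   0.02  1.3  -1.33]
L 0.8 0.3 [ 0.51  0.13 -0.25  1.73 -0.24  1.41 -1.09]
L 0.8 0.6 [ 0.58  0.27 -0.17  1.67 -0.45  1.56 -0.92]
L 1.3 0 [ 0.52  0.09 -0.31  1.72  0.03  1.34 -1.21]
L 1.3 0.4 [ 0.58  0.24 -0.16  1.6  -0.29  1.53 -0.95]
L 1.3 0.8 [ 0.68  0.45 -0.12  1.49 -0.53  1.76 -0.81]
L 1.3 1.1 [ 0.73  0.61 -0.12  1.43 -0.69  1.92 -0.77]
L 1.85 0 [ 0.55  0.17 -0.22  1.68  0.04  1.3  -1.09]
L 1.85 0.4 [ 0.64  0.35 -0.13  1.51 -0.27  1.54 -0.86]
L 1.85 0.6 [ 0.7   0.46 -0.12  1.42 -0.38  1.68 -0.8 ]
L 1.85 0.8 [ 0.74  0.57 -0.12  1.35 -0.49  1.81 -0.76]
L 1.85 1.1 [ 0.78  0.74 -0.11  1.27 -0.64  1.99 -0.74]
L 1.85 1.4 [ 1.17  1.04 -0.8   1.19 -0.46  1.99 -1.06]
P 0.0 0.3 [ 0.46  0.09 -0.52  1.96 -0.28  1.14 -1.35]
P 0.0 0 [ 0.52  0.08 -0.8   1.96  0.06  1.13 -1.72]
P 0.0 -0.3
[... 3227 characters left out ...]
  0.17  1.2   1.59]
K 0 0.7 [ 0.83  0.62 -1.1   1.5   0.55  1.37  2.13]
K 1.4 0.7 [ 0.9   0.37 -1.09  1.74  0.34  1.24  2.15]
K 0 1.4 [-0.73  0.67  1.21  1.58 -0.64  1.35 -2.59]
K 1.4 1.4 None
K 0 -0.7 [ 0.52  0.44 -0.59  1.51  0.25  1.27  0.93]
K 1.4 -0.7 [ 0.53  0.24 -0.62  1.76  0.15  1.19  0.9 ]<stdin>:7: UserWarning: Gimbal lock detected. Setting third angle to zero since it is not possible to uniquely determine all angles.
<stdin>:10: UserWarning: Gimbal lock detected. Setting third angle to zero since it is not possible to uniquely determine all angles.
<stdin>:13: UserWarning: Gimbal lock detected. Setting third angle to zero since it is not possible to uniquely determine all angles.
```

Everything is reachable. The lever comes first: I'll push the knob from behind along its arc with the fingers shut, keeping the tips above the arm and well clear of the handle post.

```bash
python3 -W ignore - <<'E'
from h import *
t0=sensors.current_time_s()
hand.gripper_to(0.0,20)
n=np.array([np.cos(.8),-np.sin(.8),0])
o=tool([0,0,0],0,-1,0,-.8)[1]
def P(a,back=.0195,z=.162):
    p=knob(a)-Rc@n*back; p[2]=z; return p
print('close',sensors.current_time_s()-t0)
bot.goto(P(0,.037,.24),o); print('goto',sensors.current_time_s()-t0)
bot.move_l(P(0,.037),max_speed=.2); print(sensors.current_time_s()-t0,sensors.current_position()-P(0,.037),sensors.current_force())
snap('top','top1');snap('side','side1')
E
python3 - <<'E'
import cv2
for n,b in(('top1',(120,260,260,420)),('side1',(100,260,250,420))):
    im=cv2.imread(f'pics/{n}.png')[b[0]:b[1],b[2]:b[3]]
    cv2.imwrite(f'pics/{n}c.png',cv2.resize(im,None,fx=3.6,fy=3.6,interpolation=2))
E
```

```text
close 1.525
goto 3.85
4.3917 [ 0.00022058 -0.0003928   0.00074103] [-0.31268879  0.09544802  1.48537843]
```

View pics/side1c.png

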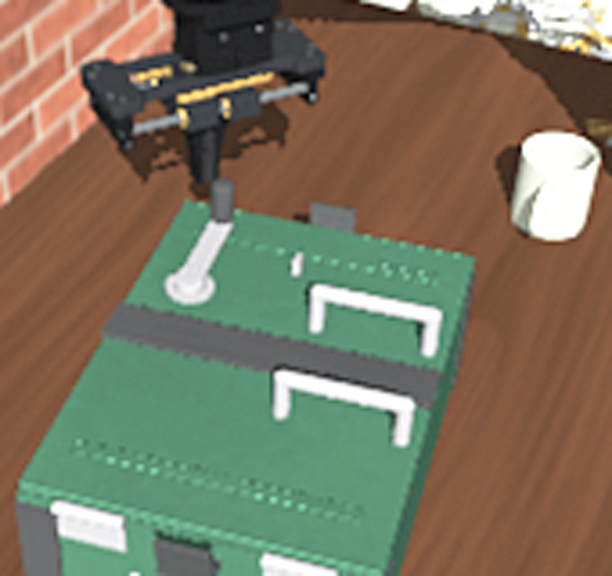

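View pics/top1c.png

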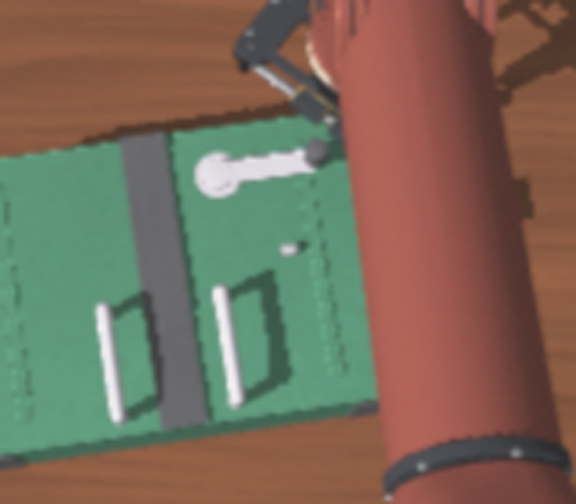

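The shut fingers stand just behind the knob, on its far side at about (205,165) in the side crop, with their tips over the deck and in line with the push. I'll sweep the arc now.

```bash
python3 -W ignore - <<'E'
from h import *
t0=sensors.current_time_s()
n=np.array([np.cos(.8),-np.sin(.8),0])
def P(a,back=.0195,z=.162):
    p=knob(a)-Rc@n*back; p[2]=z; return p
f0=np.array(sensors.current_force())
for a in list(np.arange(0,1.41,.14))+[1.45,1.5,1.55,1.6]:
    bot.move_l(P(a),max_speed=.08)
    f=np.array(sensors.current_force())-f0; fn=(Rc.T@f)
    print(round(a,2),round(sensors.current_time_s()-t0,2),fn.round(1), ((sensors.current_position()-P(a))*1e3).round(1))
    if np.linalg.norm(f[:2])>14: break
snap('side','side2');snap('top','top2')
im=cv2.imread('pics/side2.png')[100:260,250:420]
cv2.imwrite('pics/side2c.png',cv2.resize(im,None,fx=3.6,fy=3.6,interpolation=2))
E
```

```text
0.0 0.37 [-0.4  4.4  1.4] [ 0.3 -1.2  1.4]
0.14 0.67 [-0.1  4.3  1.7] [ 0.4 -1.   1. ]
0.28 0.97 [-0.8  5.1  2.6] [ 0.3 -0.7  0.6]
0.42 1.27 [0.5 3.4 1.3] [ 0.3 -0.4  0.3]
0.56 1.57 [-0.6  4.6  1.9] [0.3 0.  0.1]
0.7 1.87 [-0.   3.6  0.4] [ 0.2  0.3 -0. ]
0.84 2.17 [-1.2  1.3  0.5] [ 0.3  0.5 -0. ]
0.98 2.47 [-3.   0.   0.7] [0.3 0.5 0.1]
1.12 2.77 [-3.1  2.1  2.2] [0.5 0.  0.3]
1.26 3.07 [-3.4  3.   1.3] [ 0.4 -0.1  0.1]
1.4 3.37 [-7.2  8.9 -1.5] [ 1.5 -2.7  0.2]
1.45 3.62 [-11.7  17.7  -5.9] [ 2.4 -5.8  0.1]
```

View pics/side2c.png

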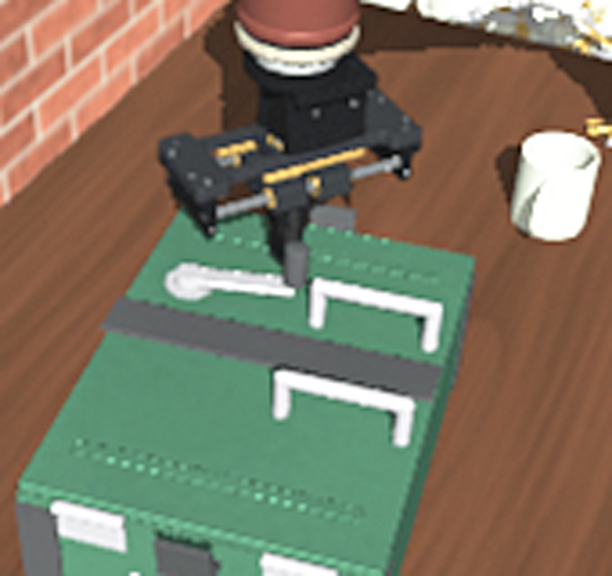

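```bash
cat >> h.py <<'E'
def leafz(d):
    Wc=w2c(cloud(d)).reshape(-1,3); f=d['frame'].reshape(-1,3).astype(int)
    g=(f[:,1]>f[:,0]+25)&(abs(Wc[:,0])<.125)&(Wc[:,2]<.25)
    out={}
    for nm,lo,hi in(('lap',-.17,-.03),('lat',.03,.17)):
        q=Wc[g&(Wc[:,1]>lo)&(Wc[:,1]<hi)&(Wc[:,2]>.1)]
        if len(q)>50: c=np.polyfit(q[:,1],q[:,2],1); out[nm]=(len(q),round(float(-np.arctan(c[0])),3),round(float(np.median(q[:,2])),4))
    return out
E
python3 - <<'E'
from h import *
for n in('top0','side0','top2','side2'):
    d=load(n); print(n,leafz(d))
    Wc=w2c(cloud(d));f=d['frame'].min(-1)
    for y0 in(.045,-.055):
        m=(f>150)&(abs(Wc[...,0]-.07)<.04)&(abs(Wc[...,1]-y0)<.015)&(Wc[...,2]>.15); print(m.sum(),np.median(Wc[m],0) if m.any() else '')
E
```

```text
top0 {'lap': (3367, -0.001, 0.1301), 'lat': (2968, 0.012, 0.1313)}
97 [0.07049893 0.04424438 0.17188935]
98 [ 0.06978519 -0.05594234  0.17013013]
side0 {'lap': (3765, 0.001, 0.1331), 'lat': (1961, 0.009, 0.1347)}
126 [0.07101504 0.04350302 0.17282961]
143 [ 0.07168756 -0.05775763  0.17174669]
top2 {'lap': (3364, -0.001, 0.1302), 'lat': (354, 0.047, 0.1364)}
104 [0.07063518 0.04588452 0.17653087]
96 [ 0.06978856 -0.05579293  0.17068094]
side2 {'lap': (3765, -0.0, 0.1331), 'lat': (1646, 0.043, 0.1374)}
125 [0.07178055 0.04484244 0.17740413]
143 [ 0.07200318 -0.05724522  0.17155251]
```

The lever is at its stop, with 21 N resisting and the knob beside the handle post in the side crop. The latched leaf has so far risen only about 0.04 rad, probably because knob friction under my push is holding it. I'll ease off, lift away and look again.

```bash
python3 -W ignore - <<'E'
from h import *
t0=sensors.current_time_s()
n=np.array([np.cos(.8),-np.sin(.8),0])
def P(a,back=.0195,z=.162):
    p=knob(a)-Rc@n*back; p[2]=z; return p
bot.move_l(P(1.4),max_speed=.08)
d=snap('side','side3'); print(leafz(d),sensors.current_force())
p=P(1.4);p[2]=.25
bot.move_l(p,max_speed=.2)
print(sensors.current_time_s()-t0)
bot.wait(.5)
d=snap('side','side4'); print(leafz(d),sensors.current_time_s())
im=cv2.imread('pics/side4.png')[100:260,250:420]
cv2.imwrite('pics/side4c.png',cv2.resize(im,None,fx=3.6,fy=3.6,interpolation=2))
d=snap('top','top4'); print(leafz(d),sensors.current_time_s())
E
```

```text
{'lap': (3757, 0.0, 0.1331), 'lat': (1652, 0.048, 0.1378)} [ 7.66756682 -8.80354391 -0.30744341]
0.8917000000000002
{'lap': (3760, -0.001, 0.133), 'lat': (1058, 0.169, 0.1593)} 9.75
{'lap': (3370, 0.001, 0.1302), 'lat': (455, 0.288, 0.171)} 9.8
```

View pics/side4c.png

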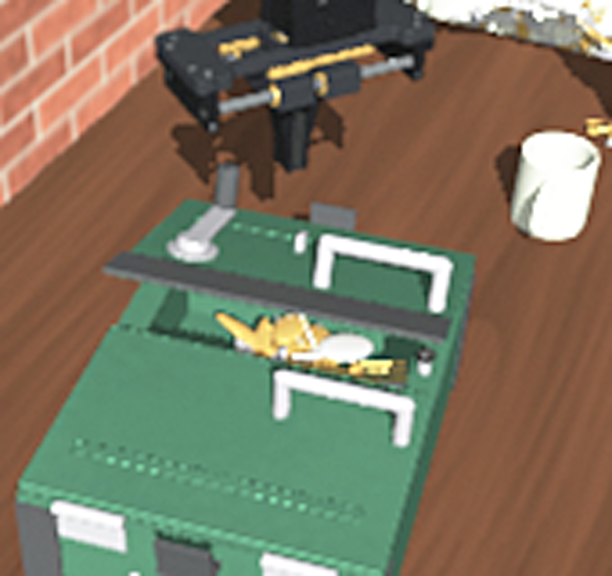

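The leaf is up, showing the cutlery at about (310,340), and the lever has sprung back to rest. The lapped leaf is still shut. I'll get the exact leaf angle from the handle bar.

```bash
cat >> h.py <<'E'
def handle_c(d,x0=.04,x1=.10,ylo=.0,yhi=.3):
    Wc=w2c(cloud(d));f=d['frame'].astype(int)
    m=(f.min(-1)>140)&(Wc[...,0]>x0)&(Wc[...,0]<x1)&(Wc[...,1]>ylo)&(Wc[...,1]<yhi)&(Wc[...,2]>.16)
    nn,l,s,c=cv2.connectedComponentsWithStats(m.astype(np.uint8))
    return [(int(s[i,4]),np.median(Wc[l==i],0).round(4)) for i in range(1,nn) if s[i,4]>20]
E
python3 - <<'E'
from h import *
for n in('top0','side0','top4','side4'): print(n,handle_c(load(n)))
for a in(0,.12,.16,.2,.25,.3): print(a,w2c(hl(a)).round(4))
E
```

```text
top0 [(76, array([0.0701, 0.0446, 0.1716]))]
side0 [(91, array([0.07  , 0.0438, 0.1732]))]
top4 []
side4 [(94, array([0.0704, 0.061 , 0.2081]))]
0 [0.07  0.045 0.165]
0.12 [0.07   0.0514 0.1808]
0.16 [0.07   0.0539 0.1859]
0.2 [0.07   0.0566 0.1909]
0.25 [0.07   0.0603 0.197 ]
0.3 [0.07   0.0643 0.2029]
```

The handle puts the leaf at about 0.27 rad. Next I'll grip the handle and swing the leaf round, tilting the tool as it goes.

```bash
python3 -W ignore - <<'E'
from h import *
t0=sensors.current_time_s()
a0=.27
hand.gripper_to(.045,20)
pos,o=tool(hl(a0),.15,-1); x=R.from_euler('xyz',o).as_matrix()[:,0]
bot.goto(pos-x*.075,o); print('pre',sensors.current_time_s()-t0,np.round(sensors.current_joint_pos(),2))
bot.move_l(pos,max_speed=.15,frame=o); print(sensors.current_time_s()-t0,np.round(sensors.current_force(),1))
hand.gripper_to(0.0,25); print(sensors.current_time_s()-t0,'w',sensors.current_gripper_width(),np.round(sensors.current_force(),1))
d=snap('side','side5'); print(handle_c(d))
im=cv2.imread('pics/side5.png')[80:260,230:420]
cv2.imwrite('pics/side5c.png',cv2.resize(im,None,fx=3.3,fy=3.3,interpolation=2))
E
```

```text
pre 1.9499999999999993 [ 0.81  0.06 -0.72  1.75 -0.11  1.39  1.85]
2.5999999999999996 [ 0.2  0.2 -0.1]
3.2916999999999987 w 0.011292292278203067 [ 2.3 -4.6 -2.7]
[(180, array([0.0753, 0.0575, 0.3817]))]
```

View pics/side5c.png

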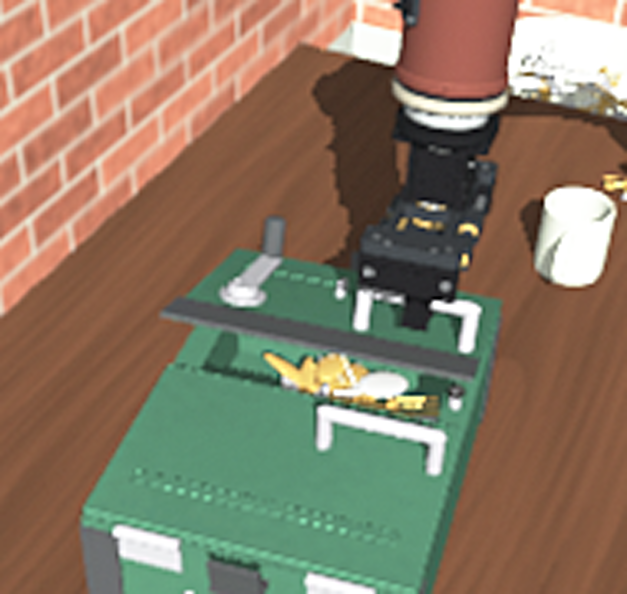

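The bar is held near its middle, at about (415,305) in the crop, with a width of 11.3 mm against the 12 mm bar. I'll swing it open.

```bash
python3 -W ignore - <<'E'
from h import *
t0=sensors.current_time_s()
f0=np.array(sensors.current_force())
for a in np.r_[np.arange(.4,1.8,.155),1.8,1.84]:
    t=.15+(a-.27)/1.53*.8
    pos,o=tool(hl(a),t,-1)
    bot.move_l(pos,max_speed=.12,frame=o)
    f=np.array(sensors.current_force()); fc=Rc.T@f
    print(round(a,2),round(t,2),round(sensors.current_time_s()-t0,2),fc.round(1),'w',round(sensors.current_gripper_width()*1e3,1),((sensors.current_position()-pos)*1e3).round(1))
    if np.linalg.norm(f)>30: print('STOP');break
print(np.round(sensors.current_joint_pos(),2),sensors.current_time_s())
d=snap('side','side6');d=snap('top','top6')
cv2.imwrite('pics/b6.png',np.vstack([cv2.imread('pics/side6.png')[60:330,200:560],cv2.imread('pics/top6.png')[100:270,200:560]]))
E
```

```text
0.4 0.22 0.3 [-1.7  7.1 -7. ] w 10.9 [ 0.3 -1.6 -0.4]
0.56 0.3 0.62 [ -2.6   8.6 -10.1] w 11.0 [ 0.2 -1.5 -1.1]
0.71 0.38 0.95 [ -2.9   6.6 -10.9] w 11.1 [-0.1 -1.1 -1.6]
0.87 0.46 1.28 [ -1.6   6.6 -14.7] w 10.7 [-0.4 -0.6 -1.9]
1.02 0.54 1.6 [ -1.4   5.7 -21.2] w 10.6 [-0.6  0.  -2.1]
1.18 0.62 1.93 [  0.4   2.6 -24.1] w 10.1 [-0.9  0.4 -2. ]
1.33 0.7 2.25 [  3.5  -1.9 -27.5] w 10.3 [-1.1  1.  -1.6]
1.49 0.79 2.57 [  5.6  -6.2 -29.1] w 10.9 [-1.1  1.6 -1.4]
STOP
[ 1.02  0.54 -0.59  1.42 -0.34  1.72  2.19] 15.7167
```

View pics/b6.png

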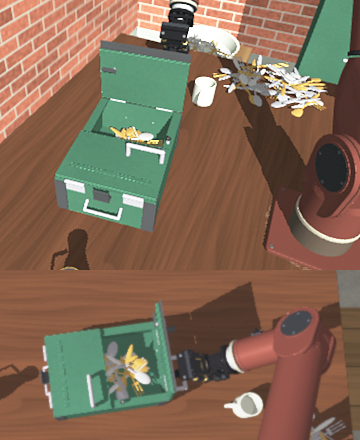

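The leaf is upright, at about 1.5. The grip pulls outward along the radius with about 29 N, so the commanded arc is a few mm too long. I'll trim the radius from the force reading and carry on to the stop.

```bash
python3 -W ignore - <<'E'
from h import *
t0=sensors.current_time_s()
r=0.
a=1.49
steps=[1.49,1.49,1.57,1.65,1.72,1.79,1.83,1.86,1.9]
for a in steps:
    h=w2c(hl(a))-np.array([.07,.18,.12]); u=h/np.linalg.norm(h); tg=np.array([0,u[2],-u[1]])
    f=Rc.T@np.array(sensors.current_force()); fr=f@u
    r+=np.clip(fr/6e3,-.003,.003)
    t=.15+(min(a,1.8)-.27)/1.53*.8
    pos,o=tool(hl(a)+Rc@u*r,t,-1)
    bot.move_l(pos,max_speed=.1,frame=o)
    f=Rc.T@np.array(sensors.current_force())
    print(round(a,2),round(sensors.current_time_s()-t0,2),'rad',round(f@u,1),'tan',round(f@tg,1),'x',round(f[0],1),'r',round(r*1e3,1),'w',round(sensors.current_gripper_width()*1e3,1),(w2c(sensors.current_position())-w2c(pos)).round(4)*1e3)
    if np.linalg.norm(f)>35 or f@tg<-12: print('STOP');break
print(np.round(sensors.current_joint_pos(),2),sensors.current_time_s())
d=snap('side','side7');d=snap('top','top7')
cv2.imwrite('pics/b7.png',np.vstack([cv2.imread('pics/side7.png')[60:330,200:560],cv2.imread('pics/top7.png')[100:270,200:560]]))
E
```

```text
1.49 0.25 rad -13.5 tan -0.2 x 10.0 r -3.0 w 10.6 [ 0.6 -2.7  1.5]
1.49 0.5 rad 0.7 tan -0.3 x 12.3 r -5.2 w 11.1 [ 0.5 -2.3  3.6]
1.57 0.75 rad 0.7 tan 0.2 x 12.6 r -5.1 w 10.7 [ 0.3 -1.2  3.3]
1.65 1.0 rad 1.0 tan 1.5 x 10.5 r -5.0 w 10.5 [-0.  -1.   3.3]
1.72 1.25 rad -1.5 tan 1.5 x 9.6 r -4.8 w 10.6 [-0.3 -1.1  3.3]
1.79 1.5 rad 0.2 tan 1.1 x 10.0 r -5.1 w 10.8 [-0.5 -0.9  3.5]
1.83 1.75 rad 0.5 tan -4.9 x 11.1 r -5.0 w 10.8 [-0.5 -2.8  4.8]
1.86 2.0 rad 2.0 tan -21.5 x 13.8 r -5.0 w 11.1 [-0.6 -6.   7.1]
STOP
[ 1.04  0.72 -0.58  1.29 -0.37  1.83  2.22] 17.8167
```

View pics/b7.png

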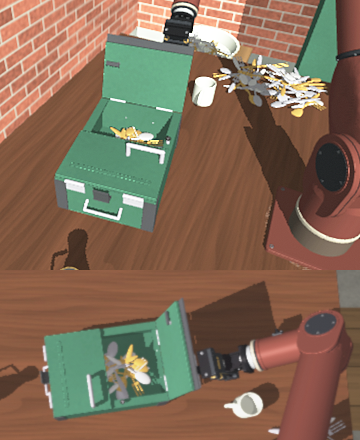

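At 1.86 commanded the tangential force jumps to 21 N with the radial force near zero, so the leaf is hard on its stop. The pictures show it leaning outwards while the other leaf stays shut. I'll ease off, release and back out.

```bash
python3 -W ignore - <<'E'
from h import *
t0=sensors.current_time_s()
u=w2c(hl(1.83))-np.array([.07,.18,.12]);u/=np.linalg.norm(u)
pos,o=tool(hl(1.825)+Rc@u*-.005,.95,-1)
bot.move_l(pos,max_speed=.1,frame=o); print(np.round(Rc.T@np.array(sensors.current_force()),1))
hand.gripper_to(.024); print(sensors.current_time_s()-t0,np.round(Rc.T@np.array(sensors.current_force()),1))
x=R.from_euler('xyz',o).as_matrix()[:,0]
bot.move_l(pos-x*.11,max_speed=.2,frame=o); print(sensors.current_time_s()-t0,np.round(Rc.T@np.array(sensors.current_force()),1),sensors.current_position())
q=pos-x*.11; o2=tool([0,0,0],.3,-1)[1]
bot.move_l([q[0],q[1],.48],max_speed=.25,frame=o2)
print(sensors.current_time_s()-t0,sensors.current_time_s(),np.round(sensors.current_joint_pos(),2))
d=snap('side','side8');d=snap('top','top8')
cv2.imwrite('pics/b8.png',np.vstack([cv2.imread('pics/side8.png')[60:330,200:560],cv2.imread('pics/top8.png')[100:270,200:560]]))
np.set_printoptions(precision=2,suppress=True)
for s in(-1,1):
  for a,dz,t in((0,.3,0),(0,.2,0),(.8,.2,-.3),(.8,.2,-.6),(.8,0,-.6),(0,0,0)):
    q=inverse_kinematics(*tool(hp(a)+[0,0,dz],t,s)); print(s,a,dz,t,None if q is None else np.array(q))
E
```

```text
[ 9.1 -1.4  0.8]
0.8250000000000028 [-0.6  0.1 -0.5]
1.5250000000000021 [-0.1 -0.8 -1.2] [ 0.52167119 -0.30122756  0.2874239 ]
2.441600000000001 20.3583 [ 0.87  0.45 -0.52  0.86 -0.04  2.05  2.09]
-1 0 0.3 0 [ 0.71 -0.04 -0.91  1.43 -0.03  1.74  1.52]
-1 0 0.2 0 [ 0.72 -0.06 -0.92  1.64 -0.05  1.54  1.54]
-1 0.8 0.2 -0.3 [ 0.6   0.1  -1.29  1.44  0.37  1.81  1.1 ]
-1 0.8 0.2 -0.6 [-0.11  0.13 -0.73  1.47  0.58  1.94  0.99]
-1 0.8 0 -0.6 [-0.29  0.2  -0.54  1.79  0.56  1.6   0.79]
-1 0 0 0 [ 0.72  0.1  -1.01  1.95  0.1   1.14  1.4 ]
1 0 0.3 0 [ 1.04 -0.05 -1.21  1.42 -0.04  1.74 -1.6 ]
1 0 0.2 0 [ 1.05 -0.08 -1.21  1.63 -0.08  1.54 -1.56]
1 0.8 0.2 -0.3 [-0.46  0.   -0.15  1.48  0.28  1.78 -1.98]
1 0.8 0.2 -0.6 [-1.86  0.1   1.21  1.54  0.45  1.84 -2.  ]
1 0.8 0 -0.6 [-1.8   0.32  1.23  1.85  0.25  1.42 -2.03]
1 0 0 0 [-0.86 -0.    0.61  2.02  0.    1.13 -1.67]
```

View pics/b8.png

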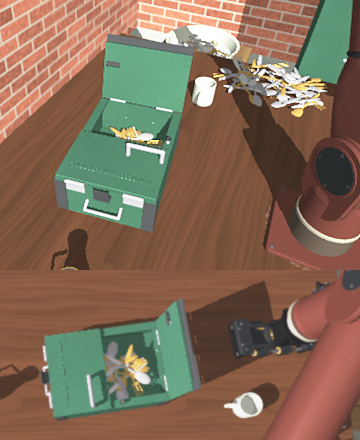

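The latched leaf holds at its stop with nothing touching it. I'll move high over to a better elbow branch, then grip the lapped handle.

```bash
python3 -W ignore - <<'E'
from h import *
np.set_printoptions(precision=2,suppress=True)
t0=sensors.current_time_s()
bot.move_j([-.46,0,-.15,1.48,.28,1.78,1.16]); print(sensors.current_time_s()-t0,sensors.current_position())
hand.gripper_to(.045,25)
pos,o=tool(hp(0),0,-1)
print('ik grasp',inverse_kinematics(pos,o))
for a,t in((.8,-.35),(1.3,-.55),(1.8,-.8),(1.8,-.95)): print(a,t,inverse_kinematics(*tool(hp(a),t,-1)))
bot.goto(pos+[0,0,.075],o); print(sensors.current_time_s()-t0,np.array(sensors.current_joint_pos()))
bot.move_l(pos,max_speed=.15,frame=o); print(np.array(sensors.current_force()))
hand.gripper_to(0.0,25); print(sensors.current_time_s()-t0,'w',sensors.current_gripper_width(),np.array(sensors.current_force()))
d=snap('side','side9'); d=snap('top','top9')
cv2.imwrite('pics/b9.png',np.hstack([cv2.resize(cv2.imread('pics/side9.png')[60:300,200:420],None,fx=2,fy=2)]))
E
```

```text
1.6916999999999973 [0.45 0.14 0.42]
ik grasp [-0.29  0.02  0.03  1.99 -0.    1.13  1.47]
0.8 -0.35 [-0.47  0.07 -0.18  1.83  0.32  1.42  1.  ]
1.3 -0.55 [-0.6   0.21 -0.28  1.71  0.46  1.61  0.78]
1.8 -0.8 [-0.72  0.44 -0.37  1.58  0.61  1.82  0.57]
1.8 -0.95 [-0.75  0.53 -0.38  1.55  0.69  1.94  0.52]
3.25 [-0.29 -0.04  0.02  1.89  0.    1.29  1.47]
[ 1.04  0.35 -0.5 ]
4.5833999999999975 w 0.010986852086318624 [-0.52 -3.33  2.4 ]
```

View pics/b9.png

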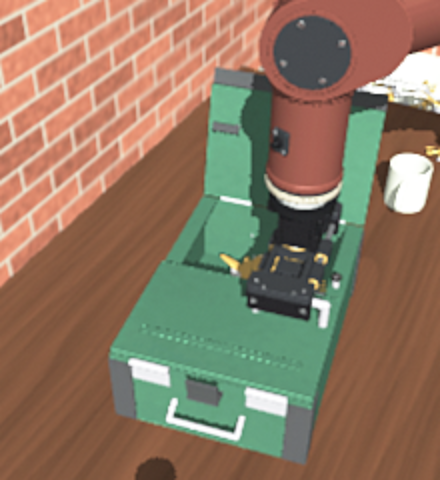

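The gripper holds the lapped handle's bar at about (285,305), width 11 mm, and IK for the whole swing is in range. I'll swing it with radial trim on every step.

```bash
python3 -W ignore - <<'E'
from h import *
t0=sensors.current_time_s()
r=0.
for a in np.r_[np.arange(.1,1.75,.13),1.79,1.83,1.86,1.89]:
    h=w2c(hp(a))-np.array([.07,-.18,.12]); u=h/np.linalg.norm(h); tg=np.array([0,-u[2],u[1]])
    f=Rc.T@np.array(sensors.current_force()); r+=np.clip((f@u)/8e3,-.002,.002)
    t=-.85*min(a,1.8)/1.8
    pos,o=tool(hp(a)+Rc@u*r,t,-1)
    bot.move_l(pos,max_speed=.12,frame=o)
    f=Rc.T@np.array(sensors.current_force())
    print(round(a,2),round(sensors.current_time_s()-t0,2),'rad',round(f@u,1),'tan',round(f@tg,1),'x',round(f[0],1),'r',round(r*1e3,1),'w',round(sensors.current_gripper_width()*1e3,1),((w2c(sensors.current_position())-w2c(pos))*1e3).round(1))
    if np.linalg.norm(f)>35 or (f@tg<-15): print('STOP');break
print(np.round(sensors.current_joint_pos(),2),sensors.current_time_s())
d=snap('side','side10');d=snap('top','top10')
cv2.imwrite('pics/b10.png',np.vstack([cv2.imread('pics/side10.png')[30:380,150:560],cv2.imread('pics/top10.png')[100:280,120:530]]))
E
```

```text
0.1 0.26 rad 3.6 tan 0.6 x 0.2 r 0.6 w 10.7 [-0.2 -0.2  0.5]
0.23 0.55 rad 2.5 tan 0.9 x -0.1 r 1.0 w 10.9 [-0.1 -0.5  0.2]
0.36 0.84 rad 1.0 tan -0.5 x -1.4 r 1.3 w 10.9 [-0.2 -0.5 -0. ]
0.49 1.13 rad 0.8 tan 0.2 x -0.9 r 1.5 w 10.9 [-0.1 -0.2 -0.1]
0.62 1.43 rad 2.6 tan -0.6 x -1.2 r 1.6 w 10.8 [-0.1 -0.  -0.1]
0.75 1.72 rad 3.4 tan -0.6 x -1.5 r 1.9 w 11.2 [-0.1 -0.  -0.2]
0.88 2.01 rad 2.5 tan 0.7 x -2.0 r 2.3 w 11.1 [-0.1 -0.1 -0.2]
1.01 2.3 rad 2.6 tan 0.7 x -1.0 r 2.6 w 11.8 [-0.1 -0.1 -0.2]
1.14 2.59 rad 2.4 tan 0.3 x -2.3 r 2.9 w 11.2 [-0.1 -0.2 -0.3]
1.27 2.88 rad 1.5 tan 0.1 x -2.0 r 3.2 w 10.9 [-0.1 -0.3 -0.5]
1.4 3.18 rad 0.2 tan 0.3 x -3.1 r 3.4 w 11.2 [-0.  -0.4 -0.6]
1.53 3.47 rad -2.2 tan 1.3 x -3.3 r 3.4 w 11.0 [-0.  -0.3 -0.8]
1.66 3.76 rad -1.7 tan 0.6 x -2.7 r 3.2 w 11.1 [ 0.  -0.2 -0.7]
1.79 4.05 rad -3.0 tan 1.6 x -3.3 r 3.0 w 11.5 [ 0.  -0.1 -0.7]
1.83 4.3 rad 2.1 tan -12.2 x 0.9 r 2.6 w 11.2 [0.  3.1 2.1]
1.86 4.55 rad 2.7 tan -27.4 x 3.4 r 2.8 w 11.4 [0.1 6.4 4.2]
STOP
[-0.82  0.47 -0.25  1.56  0.6   1.85  0.58] 29.6917
```

View pics/b10.png

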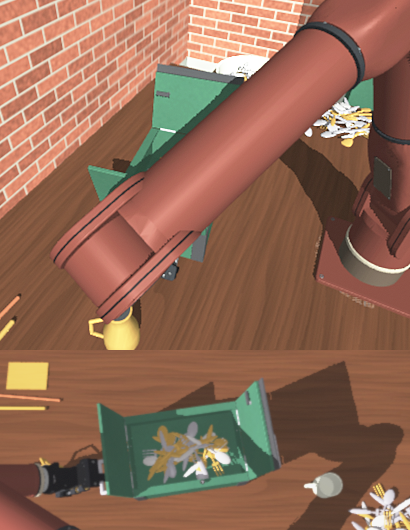

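The second leaf is on its stop: 27 N tangential, small radial force, and both leaves lean outwards in the top view. Now I'll ease off, release and back out upwards over the jug.

```bash
python3 -W ignore - <<'E'
from h import *
t0=sensors.current_time_s()
u=w2c(hp(1.82))-np.array([.07,-.18,.12]);u/=np.linalg.norm(u)
pos,o=tool(hp(1.812)+Rc@u*.0028,-.85,-1)
bot.move_l(pos,max_speed=.1,frame=o); print(np.round(Rc.T@np.array(sensors.current_force()),1))
hand.gripper_to(.024); print(sensors.current_time_s()-t0,np.round(Rc.T@np.array(sensors.current_force()),1))
x=R.from_euler('xyz',o).as_matrix()[:,0]
bot.move_l(pos-x*.09,max_speed=.2,frame=o); print(np.round(Rc.T@np.array(sensors.current_force()),1),sensors.current_position())
q=pos-x*.09; bot.move_l([q[0]-.03,q[1],.46],max_speed=.25,frame=tool([0,0,0],-.5,-1)[1])
j=np.array(sensors.current_joint_pos()); print(j.round(2)); j[0]-=.5; 
bot.move_j(j)
print(sensors.current_time_s(),np.round(sensors.current_force(),1),sensors.current_position())
d=snap('side','side11');d=snap('top','top11')
cv2.imwrite('pics/b11.png',np.vstack([cv2.imread('pics/side11.png')[30:380,150:560],cv2.imread('pics/top11.png')[100:280,120:530]]))
for n in('side11','top11'):
    W=cloud(load(n));Wc=w2c(W);f=load(n)['frame'].astype(int)
    g=(f[...,1]>f[...,0]+25)
    for nm,sg in(('latched',1),('lapped',-1)):
        m=g&(Wc[...,2]>.15)&(Wc[...,2]<.33)&(abs(Wc[...,0])<.12)&(sg*Wc[...,1]>.165)&(sg*Wc[...,1]<.26)
        if m.sum()>50:
            p=Wc[m]; c=np.polyfit(p[:,2],sg*p[:,1],1); print(n,nm,m.sum(),'angle',round(np.pi/2+np.arctan(c[0]),3),'zmax',p[:,2].max().round(3))
    w=(W[...,2]>.02)&(W[...,2]<.16)&(abs(Wc[...,0])<.3)&(abs(Wc[...,1])>.3)&(abs(Wc[...,1])<.5)
    nn,l,s,c=cv2.connectedComponentsWithStats(w.astype(np.uint8))
    for i in range(1,nn):
        if s[i,4]>60: q=W[l==i]; print(' obj',s[i],q.mean(0).round(3),'top',np.median(q[q[:,2]>q[:,2].max()-.012],0).round(3))
E
```

```text
[0.3 5.5 3.1]
0.8250000000000028 [ 0.2 -0.1  0.2]
[-0.8 -0.2 -1. ] [0.42147173 0.32694386 0.27913474]
[-0.89  0.26 -0.17  1.18  0.4   2.08  0.8 ]
33.1 [ 0.4 -0.3 -0.4] [0.18818756 0.4740767  0.45812114]
side11 latched 3826 angle 1.797 zmax 0.301
side11 lapped 3426 angle 1.785 zmax 0.3
 obj [392 136  24  29 506] [ 0.434 -0.421  0.059] top [ 0.435 -0.427  0.081]
 obj [ 238  326   52   60 1857] [0.455 0.47  0.107] top [0.458 0.459 0.153]
top11 latched 1845 angle 1.82 zmax 0.302
top11 lapped 1346 angle 1.814 zmax 0.3
 obj [157 208  31  30 604] [0.454 0.45  0.108] top [0.455 0.457 0.151]
 obj [424 223  38  25 377] [ 0.431 -0.427  0.058] top [ 0.433 -0.441  0.081]
```

View pics/b11.png

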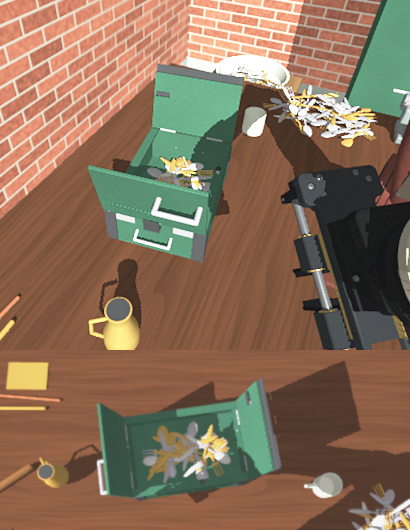

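Both leaves measure about 1.80, the jug and mug have not moved, and the arm is clear. I'm handing in.

```bash
python3 -W ignore - <<'E'
from h import *
job.hand_in(); print(sensors.current_time_s())
E
```

```text
the job is handed in; nothing more can be done
the job is handed in; nothing more can be done
```

The chest is open: both leaves are back at their stops, and I handed the job in at about 33 s of the 72 s allowed.

- **Latch:** I pushed the lever to its stop, where it resisted with about 21 N, and it sprang back to rest when let go.
- **Latched leaf:** opened first by its handle to the stop, with the lapped leaf still shut.
- **Lapped leaf:** then opened the same way to its stop.

**Last checks:**

| Item | Side camera | Top camera |
|---|---|---|
| Latched leaf angle (stop is 1.8) | 1.797 | 1.82 |
| Lapped leaf angle (stop is 1.8) | 1.785 | 1.814 |

The jug and mug are where they were, to within camera noise. The arm was clear, with about 0 N at the wrist.

**Not as expected:**
- While the lever was still being pushed, the leaf had risen only about 0.04 rad. By the time I had lifted the fingers away it was at about 0.27, not the 0.12 stated, probably because the fingers dragged it up.
- On the latched leaf my arc was about 5 mm too wide, which pulled the handle with up to about 30 N until I corrected it from the force reading.

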